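Change the pin-gauge rack over from the blue tube to the red tube

TASK

Change the pin-gauge rack over from the blue tube to the red one: first press the raised blue cap down until it snaps fully home. Then lift the lock's yellow tab out of the middle notch, shift it along the rail to the notch in front of the blue tube and let it drop fully in, so that the blue cap is locked, and only then pull the red cap fully up to its stop. Leave everything released, and do not disturb the other things on the table.

Things in the scene. Friction and masses are not known exactly. Their poses are not given: they have to be found in the camera images.
- rack: fixed aluminium base, 112 (x) x 190 (y) x 12 mm, with two upright capped tubes and, on its -x (robot's) side, a steel rail along y with three notches. Origin on the table; the base reaches 52 mm to -x and 60 mm to +x of it. The tubes stand at x = +20, y = +-40 mm (which colour is at which end varies); all parts share the rack's yaw
- rail_mid (a point): middle of the rail's top, 64 mm above the table, over the middle notch. The rail is 12 mm thick and runs along rack y between two end posts 66 mm high at +-78 mm. Notches 12 mm wide, 10 mm deep, at y = -40, 0, +40 mm; each outer one is in front of a tube
- blue_cap_top (a point): centre of the flat top of the blue cap (moves with it): a cylinder 30 mm in diameter, 22 mm high, on a clear upright tube; captive on a guide rod 26 mm behind its axis (rack +x), it moves only up and down. A 6 mm thick lug at its lower rim reaches 28 mm from the axis to rack -x. Top 90 mm above the table when shut. Both sides along rack y are free for fingers
- red_cap_top (a point): centre of the flat top of the red cap (moves with it); the red cap is made and behaves like the blue one; shut at the start, its top 90 mm above the table
- blue_cap (a joint): height of the blue cap above its shut position, m: 0 shut (snapped home), 0.028 at its upper stop. Starts raised, 0.018 to 0.026. About 2 N move it down, and about 8 N press it over the snap, which begins at 0.009; below 0.003 it snaps to 0. Above 0.009 it stays by friction where it is left
- red_cap (a joint): height of the red cap above its shut position, m; 0 shut (start), 0.028 at its upper stop. About 8 N pull it out of its snap hold, which it leaves at 0.004 to 0.009; above 0.009 about 2 N move it and it stays where it is left
- tab_mid (a point): centre of the lock's yellow tab: a block 14 (rack x) x 16 (rack y) x 30 mm high, rounded edges, its centre 96 mm above the table when dropped in. It rides on a small dark carriage (20 x 16 mm, top 79 mm above the table) that slides on the rail. Take it across its 16 mm, along rack y, where both sides are free down to 66 mm above the table
- lock_finger (a point): middle of the yellow tip (11 x 22 x 4 mm, 78 mm above the table) of the lock's finger, which sticks out of the carriage to rack +x. At an outer notch it stands 2 mm above the lug of a fully shut cap and holds that cap down; it cannot pass while that cap is not fully down
- lock_tab (a joint): lift of the tab above its dropped-in position, m: 0 fully in a notch, 0.016 highest. A light spring (1 to 2 N) pushes it down. It must be lifted at least 0.010 to leave a notch, about 0.010 when it rides on the rail between notches; it drops in when released within about 5 mm of a notch's middle
- lock_slide (a joint): place of the lock carriage along the rail, m, along rack +y: 0 middle notch (start), +0.040 and -0.040 the outer notches. About 1 N moves it when the tab is lifted
- blue_notch (a point): where the tab's centre stands when it is fully dropped into the notch in front of the blue tube (fixed on the blue tube, 44 mm to rack -x of its axis)
- red_notch (a point): the same for the notch in front of the red tube
- plug_gauge: loose bystander: steel plug gauge with a white hexagonal handle, 20 x 89 x 18 mm, lying; origin at the centre of its underside
- ring_gauge: loose bystander: steel ring, 52 mm across, 16 mm high; origin at the centre of its underside
- bush: loose bystander: pale brass flanged bush, 33 mm across, 27 mm high; origin at the centre of its underside
- pin_pack: loose bystander: small pack of grey pins, 48 x 84 x 16 mm; origin at the centre of its underside

How it is judged:
By the outcome, as a careful person would: the job done as asked, in the order asked, and still so for the second after the job is handed in, with the robot touching nothing.
It also fails if it takes over 45 s, if anything falls off the work surface, if the arm or the gripper's body presses on something with over 40 N, if the wrist force passes 120 N, or if a joint passes its speed limit or range.

ROBOT

A 6-joint arm with a two-finger parallel gripper is mounted at the origin on a cart in front of the work surface, level with it; the furniture and walls round the work are solid. World frame = base frame: x ahead of the robot, y to its left, z up, the work surface at z = 0. Lengths are in m, angles in rad, forces in N, time in s.
With the tool pointing down it reaches from about 0.35 to 0.975 m from the base axis. Payload 4.9 kg.
Tool frame: the origin (TCP) lies on the centre line of the jaws, within the pads' length; the fingertips stand 14 mm ahead of it and the grasp point (between the pads) lies 5 mm behind it (manip.nose_length is the distance from the TCP to the fingertips, in m); z points along the fingers, y is the line along which they close (so a half turn about z gives the same grasp; the last joint's range is limited). The gripper opens to 85 mm and grips with 20 to 120 N. Pads are 22 mm wide; open, the fingers measure 114 mm over their backs; the gripper's body (76 mm by 85 mm) begins 54 mm behind the grasp point. The pads swing forward as they close: fully open they stand 13 mm farther back than shut.
Start: joints at [0.986, 0.053, 1.613, -0, 1.476, -0.119], TCP at [0.281, 0.558, 0.245] pointing down, gripper open.
Joint ranges: [-3.01, 3.01], [-1.01, 2.22], [0.06, 2.58], [-1.02, 4.17], [0.09, 2.62], [-3.14, 3.14]. Speed limits (rad/s): [2.57, 2.57, 3.14, 3.14, 3.14, 3.14].

INTERFACE

Orientations are given as a unit quaternion [w, x, y, z].
In Python, from plant import manip, imaging gives the robot as it stands.
- The arm moves only by the tool play_rows, never from a script. Its argument "commands" is a list of rows, each a list of 6 numbers: the shift along the tool's x, y, z in mm, then the turn, a rotation vector about the tool's x, y, z in degrees. A call has 1 to 5 rows; each row shifts and turns the commanded pose from where the row before left it, along the tool's axes as they then stand; what a row does not reach is not made up. A row lasts 1/12 s, in which the tool goes at most 41.7 mm and 7.16 degrees, less where a joint would pass 70% of its speed; a pose out of reach is approached as far as the arm can. A call is refused whole if a number of a shift passes 41.7 or a number of a turn 7.16, either way. A call with a gripper value outside its range is refused whole. "hand" is the finger opening in mm, from 0 to 85.4, set as the call begins (left out, the last holds). The fingers move at their own pace and stop on an object; the grip force is fixed at half the most. Time passes only in rows, so rows that do not move let the fingers close. It gives the time, the measured TCP pose, the force, the opening and the grip force at its end, in the units of the state.
- manip.state(): the state, without advancing time (a new reading comes with each control period).
- imaging.grab_frame(name): name is "scene" or "top"; returns a dict with "image" (480x640x3 uint8, red, green, blue), "fx", "fy", "cx", "cy" (pixels), "R" (3x3) and "t" (3): a world point X has camera coordinates R X + t. Camera axes: x right, y down, z forward; pixel columns grow to the right and rows downward; lengths in m; the calibration is good to about 2 mm. A picture is of the moment at which its call begins. There is no depth.
- manip.job_done(): hands the job in; it is judged then, once.
The state is a dict: "time": time; "joint_pos": joint angles; "joint_vel": joint speeds; "joint_efforts": joint torques, N m; "tool_pos": TCP position; "tool_rot": TCP orientation; "contact_force": force on the tool from outside, world axes, zero at the start; "ft_torque": the same for the moment, N m; "gripper_width": opening from 0.0 (shut) to 1.0 (fully open); "grasp_force": force on a finger pad.
Only numpy, scipy, OpenCV 4.12 (cv2) and the standard library are available. Lean on these libraries where they do the work, as an engineer would, in place of code of your own. Each camera call takes 0.05 s, during which the arm holds its last target. There are 200 camera calls.

## Working session

There is one attempt and no reset: what is moved stays moved. The work goes in short steps, Python scripts to look and compute and a tool call to move; the robot and the scene stay as the last step left them, time stands still between calls to the robot, and variables do not carry over. Pictures are saved under pics/ and viewed, at most 10 in all, crops included, and the job is handed in when it is done.

Besides the shell and the picture viewer there is one more tool, called after "Emit:" by a JSON object that holds its "op" and its "data", one argument or row to a line. play_rows: Moves the arm, as the interface text tells. Its arguments: {"type":"object","properties":{"commands":{"type":"array","items":{"type":"array","items":{"type":"number"}}},"hand":{"type":"number"}},"required":["commands"]}

```bash
mkdir -p pics; ls; python3 - <<'E'
from plant import manip, imaging
import cv2, json
for n in("scene","top"):
    f=imaging.grab_frame(n); cv2.imwrite(f"pics/{n}0.png",f["image"][:,:,::-1])
    print(n,[round(f[k],1) for k in("fx","fy","cx","cy")],f["R"],f["t"])
s=manip.state(); print(s, manip.nose_length)
E
```

```text
pics
scene [530.1, 530.1, 313.6, 240.8] [[ 0.87770891 -0.47919278 -0.00116608]
 [-0.197634   -0.35977548 -0.91186754]
 [ 0.43654081  0.80058471 -0.41048293]] [-0.39458028  0.17490428  0.81795439]
top [468.1, 468.1, 307.2, 249.8] [[-0.09045076 -0.99588661  0.00534076]
 [-0.97511195  0.08747135 -0.20372886]
 [ 0.20242368 -0.02363527 -0.97901278]] [0.0642612  0.48872444 1.0204132 ]
{'time': 0.1, 'joint_pos': array([ 9.85987288e-01,  5.33117551e-02,  1.61415094e+00, -2.35556343e-05,
        1.47597382e+00, -1.18990615e-01]), 'joint_vel': array([-4.89743002e-04, -9.19267619e-04, -3.30702937e-03,  9.61162424e-05,
       -3.76676500e-04, -4.53982668e-04]), 'joint_efforts': array([ 5.80324395e-04, -3.94903064e+01, -3.71361423e+01, -1.23766440e-04,
        3.95740033e-03,  9.43519098e-06]), 'tool_pos': array([0.28042727, 0.55796474, 0.24417639]), 'tool_rot': array([-3.06768898e-04,  2.30807963e-01,  9.72998887e-01, -8.69479659e-04]), 'contact_force': array([-0.78381481, -1.53456308,  0.66584465]), 'ft_torque': array([-0.025458  ,  0.01440415, -0.02282033]), 'grasp_force': 0.0, 'gripper_width': 0.9977273807030319} 0.014
```

View pics/scene0.png

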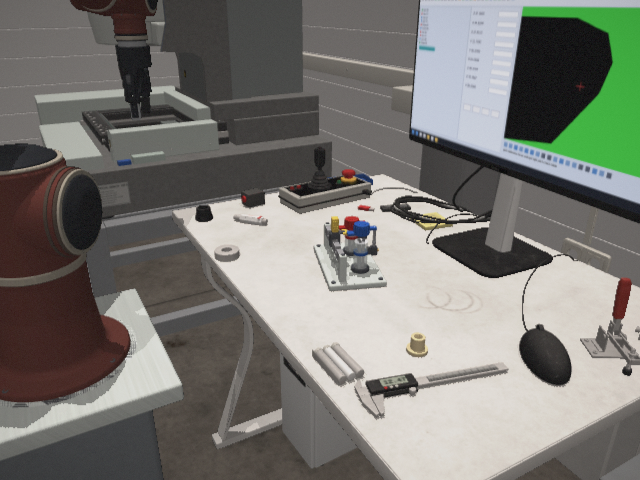

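View pics/top0.png

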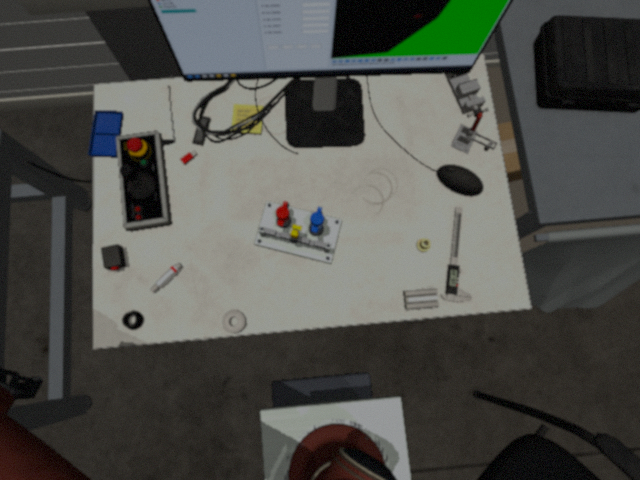

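The rack is at about (350,255) in the scene view and (298,232) in the top view. Blue is at the robot's right (-y) end and red at its left. I'll enlarge both views.

```bash
python3 - <<'E'
import cv2
a=cv2.imread("pics/scene0.png")[205:295,300:400]; b=cv2.imread("pics/top0.png")[190:270,245:350]
cv2.imwrite("pics/sc1.png",cv2.resize(a,None,fx=6,fy=6,interpolation=cv2.INTER_CUBIC))
cv2.imwrite("pics/tc1.png",cv2.resize(b,None,fx=7,fy=7,interpolation=cv2.INTER_CUBIC))
E
```

```text
(no output)
```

View pics/sc1.png

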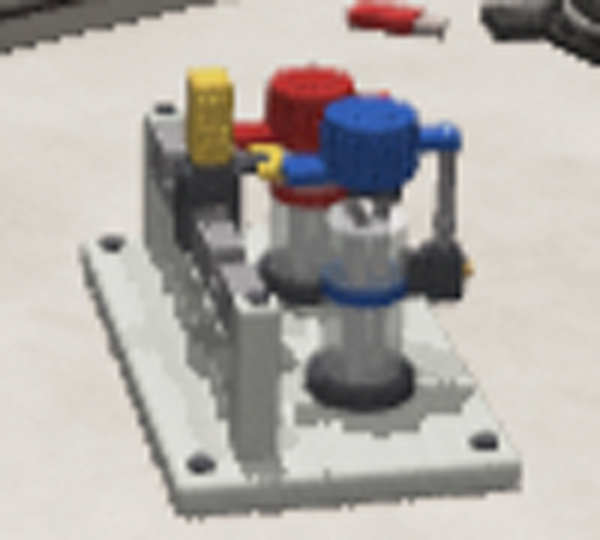

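View pics/tc1.png

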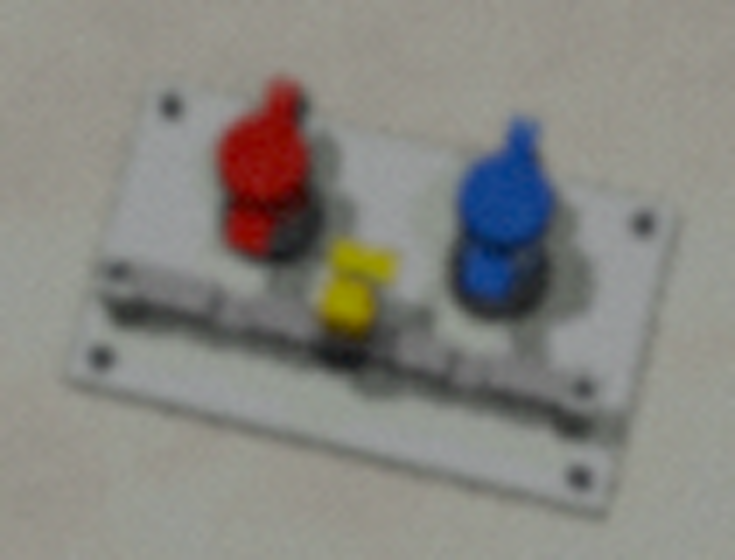

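```bash
cat > h.py <<'E'
import numpy as np
from plant import manip, imaging
from scipy.optimize import least_squares
from scipy.spatial.transform import Rotation as Ro
def W(p,X):
    c,s=np.cos(p[2]),np.sin(p[2]); X=np.asarray(X,float)
    return np.array([p[0]+c*X[0]-s*X[1],p[1]+s*X[0]+c*X[1],X[2]])
def proj(f,X):
    c=np.asarray(f["R"])@X+np.asarray(f["t"]); return np.array([f["fx"]*c[0]/c[2]+f["cx"],f["fy"]*c[1]/c[2]+f["cy"]])
E
python3 - <<'E'
from h import *
F={n:imaging.grab_frame(n) for n in("scene","top")}
B='b'
T=[(-52,95,12,68,378),(-52,-95,12,605,513),(60,-95,12,680,212),(60,95,12,148,88),(-24,78,66,118,270),(-24,-78,66,583,387),(20,40,90,264,158),(20,-40,B,506,197),(-24,0,111,348,301)]
S=[(-24,-78,66,257,297),(-24,78,66,165,110),(-52,-95,12,180,492),(60,-95,12,520,465),(-52,95,12,82,245),(-24,0,111,210,75),(20,-40,B,369,117),(20,40,90,312,86)]
O=[("top",a,(245+a[3]/7-.43,190+a[4]/7-.43)) for a in T]+[("scene",a,(300+a[3]/6-.42,205+a[4]/6-.42)) for a in S]
def r(p):
    return np.concatenate([proj(F[n],W(p,np.array([a[0],a[1],90+p[3]*1000 if a[2]==B else a[2]])/1000))-q for n,a,q in O])
s=least_squares(r,[.5,.0,0,.02],loss='soft_l1')
print(s.x.round(4),np.degrees(s.x[2])); print(r(s.x).reshape(-1,2).round(1))
p=s.x
for k,X in dict(blue=(.02,-.04,.09),red=(.02,.04,.09),tab=(-.024,0,.096)).items(): print(k,W(p,X).round(4))
R=Ro.from_quat(manip.state()["tool_rot"][[1,2,3,0]]); print(R.as_matrix().round(3))
E
```

```text
[ 0.5439  0.0381 -0.3395  0.02  ] -19.45307746821438
[[-0.8  0.1]
 [ 0.2  0.3]
 [ 0.5 -1.1]
 [ 0.2 -2.2]
 [ 0.1  0.6]
 [ 0.3  0.5]
 [-0.2 -0.5]
 [ 0.2  0.1]
 [-0.  -0.3]
 [-0.2  1.1]
 [-0.1  0.7]
 [-0.8 -0.4]
 [ 0.7 -0.5]
 [-0.5 -1.1]
 [-0.2  0.2]
 [ 0.2 -0. ]
 [-0.1 -0.5]]
blue [ 0.5494 -0.0063  0.09  ]
red [0.5761 0.0691 0.09  ]
tab [0.5213 0.0461 0.096 ]
[[-0.893  0.449 -0.001]
 [ 0.449  0.893 -0.001]
 [ 0.    -0.001 -1.   ]]
```

Residuals are about 1 px, so the fit is good: rack yaw -19.45°, blue raised about 20 mm. I'll align the yaw and travel with the fingers shut.

Emit:
{"op": "play_rows", "data": {
  "commands": [
    [0, 0, 0, 0, 0, -3.6],
    [0, 0, 0, 0, 0, -3.65],
    [-29, -29, 0, 0, 0, 0],
    [-29, -29, 0, 0, 0, 0],
    [-29, -29, 0, 0, 0, 0]
  ],
  "hand": 0
}}

```text
time: 0.62
tool_pos: [0.3337, 0.4463, 0.2448]
tool_rot: [-0.0, 0.168, 0.986, -0.0]
contact_force: [0.3, -0.3, 0.6]
gripper_width: 0.304
grasp_force: 0.0
```

Emit:
{"op": "play_rows", "data": {
  "commands": [
    [-29, -29, 0, 0, 0, 0],
    [-29, -29, 0, 0, 0, 0],
    [-29, -29, 0, 0, 0, 0],
    [-29, -29, 0, 0, 0, 0],
    [-29, -29, 0, 0, 0, 0]
  ]
}}

```text
time: 1.03
tool_pos: [0.4225, 0.2606, 0.2452]
tool_rot: [0.0, 0.169, 0.986, 0.0]
contact_force: [1.2, 0.1, -0.7]
gripper_width: -0.004
grasp_force: 0.0
```

Emit:
{"op": "play_rows", "data": {
  "commands": [
    [-29, -29, 0, 0, 0, 0],
    [-29, -29, 0, 0, 0, 0],
    [-29, -29, 0, 0, 0, 0],
    [-29, -29, 0, 0, 0, 0],
    [0, 0, 0, 0, 0, 0]
  ]
}}

```text
time: 1.45
tool_pos: [0.4951, 0.1088, 0.2453]
tool_rot: [0.001, 0.173, 0.985, -0.001]
contact_force: [0.2, 0.8, 0.1]
gripper_width: 0.001
grasp_force: 0.0
```

```bash
cat >> h.py <<'E'
P=[0.5439,0.0381,-0.3395]
def go(*Xs):
    s=manip.state(); R=Ro.from_quat(s["tool_rot"][[1,2,3,0]]).as_matrix()
    for X in Xs: print("to",X,(R.T@(W(P,np.array(X)/1000)-s["tool_pos"])*1000).round(1))
    yd=R[:,1]; c,n=np.cos(P[2]),np.sin(P[2]); d=s["tool_pos"]-[P[0],P[1],0]
    print("rack pos",(1000*np.array([c*d[0]+n*d[1],-n*d[0]+c*d[1],d[2]])).round(1),"yaw err",np.degrees(np.arctan2(yd[1],yd[0])-P[2]-np.pi/2).round(2),"tilt",R[:,2].round(3))
    print("t",round(s["time"],2),"F",s["contact_force"].round(1),"w",round(s["gripper_width"]*85.4,1),"g",s["grasp_force"])
E
python3 -c "
from h import *
go((20,-40,140))"
```

```text
to (20, -40, 140) [-90.  -89.5 105.6]
rack pos [-69.6  50.4 245.3] yaw err -0.42 tilt [ 0.001 -0.003 -1.   ]
t 1.45 F [0.2 0.8 0.1] w 0.1 g 0.0
```

Emit:
{"op": "play_rows", "data": {
  "commands": [
    [-29, -29, 0, 0, 0, -0.4],
    [-29, -29, 0, 0, 0, 0],
    [-29, -29, 20, 0, 0, 0],
    [-3, -2, 35, 0, 0, 0],
    [0, 0, 35, 0, 0, 0]
  ]
}}

```text
time: 1.87
tool_pos: [0.5494, 0.002, 0.1578]
tool_rot: [0.002, 0.167, 0.986, 0.0]
contact_force: [0.6, 0.2, -1.8]
gripper_width: 0.001
grasp_force: 0.0
```

Emit:
{"op": "play_rows", "data": {
  "commands": [
    [0, 0, 10, 0, 0, 0],
    [0, 0, 0, 0, 0, 0],
    [0, 0, 0, 0, 0, 0]
  ]
}}

```text
time: 2.12
tool_pos: [0.5472, 0.0046, 0.1474]
tool_rot: [-0.0, 0.165, 0.986, 0.0]
contact_force: [0.5, 0.7, -0.0]
gripper_width: 0.001
grasp_force: 0.0
```

```bash
python3 -c "
from h import *
go((20,-40,130))
import cv2
f=imaging.grab_frame('scene')
cv2.imwrite('pics/s2.png',cv2.resize(f['image'][165:295,290:420,::-1],None,fx=4.5,fy=4.5,interpolation=cv2.INTER_CUBIC))"
```

```text
to (20, -40, 130) [-5.7 -9.6 17.4]
rack pos [ 14.2 -30.5 147.4] yaw err 0.46 tilt [-0.001  0.    -1.   ]
t 2.12 F [ 0.5  0.7 -0. ] w 0.1 g 0.0
```

View pics/s2.png

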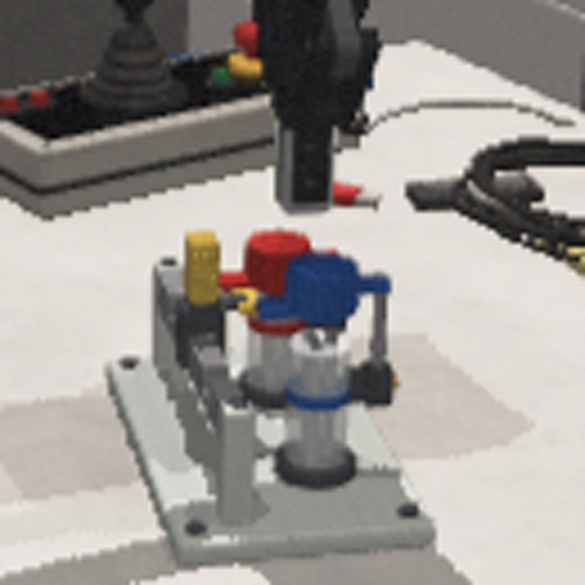

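The shut fingertips are at about (305,205) in the crop, above and behind the blue cap. That matches the measured 6/10 mm offset. I'll correct it and press down in steps.

Emit:
{"op": "play_rows", "data": {
  "commands": [
    [-5.7, -9.6, 0, 0, 0, 0.4],
    [0, 0, 10, 0, 0, 0],
    [0, 0, 8, 0, 0, 0],
    [0, 0, 5, 0, 0, 0],
    [0, 0, 5, 0, 0, 0]
  ]
}}

```text
time: 2.58
tool_pos: [0.5495, -0.007, 0.1185]
tool_rot: [-0.0, 0.169, 0.986, -0.0]
contact_force: [-0.6, -0.1, 2.0]
gripper_width: -0.0
grasp_force: 0.6
```

Emit:
{"op": "play_rows", "data": {
  "commands": [
    [0, 0, 3, 0, 0, 0],
    [0, 0, 3, 0, 0, 0],
    [0, 0, 3, 0, 0, 0]
  ]
}}

```text
time: 2.83
tool_pos: [0.5494, -0.0068, 0.1102]
tool_rot: [-0.0, 0.169, 0.986, -0.0]
contact_force: [-3.5, 0.1, 9.2]
gripper_width: 0.0
grasp_force: 4.8
```

Emit:
{"op": "play_rows", "data": {
  "commands": [
    [0, 0, 2, 0, 0, 0],
    [0, 0, 2, 0, 0, 0],
    [0, 0, 0, 0, 0, 0]
  ]
}}

```text
time: 3.08
tool_pos: [0.5492, -0.0068, 0.1053]
tool_rot: [-0.0, 0.169, 0.986, 0.0]
contact_force: [-0.2, 0.5, 0.5]
gripper_width: 0.001
grasp_force: 0.0
```

```bash
python3 -c "
from h import *
go((20,-40,104))"
```

```text
to (20, -40, 104) [-0.1  0.5  1.3]
rack pos [ 19.9 -40.5 105.3] yaw err 0.02 tilt [-0.001  0.    -1.   ]
t 3.08 F [-0.2  0.5  0.5] w 0.1 g 0.0
```

Emit:
{"op": "play_rows", "data": {
  "commands": [
    [0, 0, 1.5, 0, 0, 0],
    [0, 0, 1, 0, 0, 0],
    [0, 0, 0, 0, 0, 0]
  ]
}}

```text
time: 3.33
tool_pos: [0.5497, -0.0068, 0.104]
tool_rot: [-0.0, 0.169, 0.986, 0.0]
contact_force: [-1.3, 0.7, 2.9]
gripper_width: 0.003
grasp_force: 1.7
```

The cap resists at TCP z=104, so its top is at 90 mm and it is shut. Next is the tab.

Emit:
{"op": "play_rows", "data": {
  "commands": [
    [0, 0, -24, 0, 0, 0],
    [0, 0, -24, 0, 0, 0],
    [22, 20, 0, 0, 0, 0],
    [22, 20, 0, 0, 0, 0],
    [0, 0, 0, 0, 0, 0]
  ],
  "hand": 40
}}

```text
time: 3.75
tool_pos: [0.5197, 0.0483, 0.1515]
tool_rot: [-0.0, 0.167, 0.986, 0.001]
contact_force: [-0.8, 0.2, -0.1]
gripper_width: 0.472
grasp_force: 0.0
```

Emit:
{"op": "play_rows", "data": {
  "commands": [
    [0, 0, 0, 0, 0, 0],
    [0, 0, 0, 0, 0, 0]
  ]
}}

```text
time: 3.92
tool_pos: [0.5214, 0.0453, 0.1513]
tool_rot: [0.0, 0.169, 0.986, -0.0]
contact_force: [0.2, -0.0, 0.4]
gripper_width: 0.469
grasp_force: 0.0
```

```bash
python3 -c "
from h import *
go((-24,0,98))
import cv2
f=imaging.grab_frame('scene'); t=imaging.grab_frame('top')
r=lambda i:cv2.resize(i[...,::-1],(390,480),interpolation=cv2.INTER_CUBIC)
cv2.imwrite('pics/s3.png',cv2.hconcat([r(f['image'][175:295,300:398]),r(t['image'][180:278,258:338])]))"
```

```text
to (-24, 0, 98) [ 0.4  0.7 53.3]
rack pos [-23.6  -0.7 151.3] yaw err 0.04 tilt [ 0. -0. -1.]
t 3.92 F [ 0.2 -0.   0.4] w 40.1 g 0.0
```

View pics/s3.png

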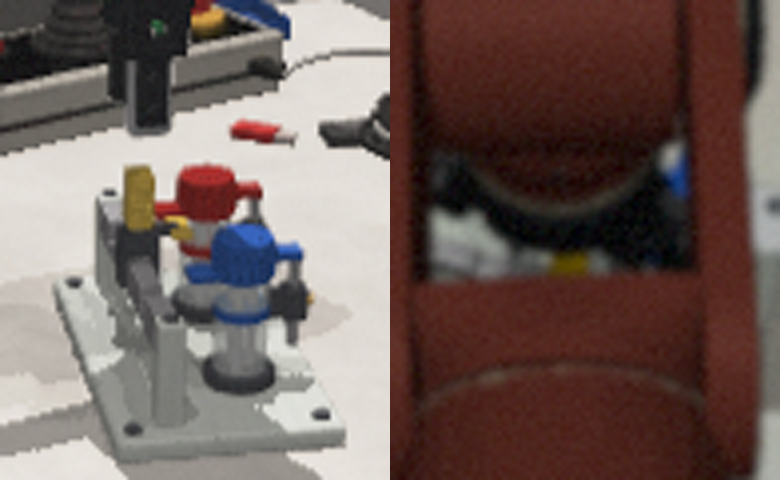

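The blue cap at about (243,235) has dropped onto its tube, level with the red one. The fingers at (150,95) are above the tab at (138,195). I'll go down and grip.

Emit:
{"op": "play_rows", "data": {
  "commands": [
    [0.4, 0.7, 20, 0, 0, 0],
    [0, 0, 20, 0, 0, 0],
    [0, 0, 13, 0, 0, 0],
    [0, 0, 0, 0, 0, 0]
  ]
}}

```text
time: 4.35
tool_pos: [0.5189, 0.0457, 0.0947]
tool_rot: [-0.003, 0.169, 0.986, -0.0]
contact_force: [0.3, 0.9, -0.7]
gripper_width: 0.467
grasp_force: 0.0
```

Emit:
{"op": "play_rows", "data": {
  "commands": [
    [0, 0, 0, 0, 0, 0],
    [0, 0, 0, 0, 0, 0],
    [0, 0, 0, 0, 0, 0],
    [0, 0, 0, 0, 0, 0],
    [0, 0, 0, 0, 0, 0]
  ],
  "hand": 10
}}

```text
time: 4.77
tool_pos: [0.5219, 0.0461, 0.0995]
tool_rot: [0.001, 0.169, 0.986, -0.0]
contact_force: [-0.4, -0.0, 0.2]
gripper_width: 0.173
grasp_force: 59.3
```

```bash
python3 -c "
from h import *
go((-24,0,98))"
```

```text
to (-24, 0, 98) [ 0.6 -0.2  1.5]
rack pos [-23.4   0.2  99.5] yaw err 0.01 tilt [ 0.002 -0.    -1.   ]
t 4.77 F [-0.4 -0.   0.2] w 14.8 g 59.332605600357056
```

Emit:
{"op": "play_rows", "data": {
  "commands": [
    [0, 0, -5, 0, 0, 0],
    [0, 0, -5, 0, 0, 0],
    [0, 0, -3, 0, 0, 0],
    [0, 0, 0, 0, 0, 0]
  ]
}}

```text
time: 5.1
tool_pos: [0.5218, 0.0461, 0.1127]
tool_rot: [0.001, 0.169, 0.986, -0.0]
contact_force: [2.8, -0.6, -2.4]
gripper_width: 0.173
grasp_force: 59.0
```

```bash
python3 -c "
from h import *
go((-24,-40,112))"
```

```text
to (-24, -40, 112) [  0.5 -40.2   0.7]
rack pos [-23.5   0.2 112.7] yaw err 0.02 tilt [ 0.002 -0.    -1.   ]
t 5.1 F [ 2.8 -0.6 -2.4] w 14.8 g 58.955660462379456
```

Emit:
{"op": "play_rows", "data": {
  "commands": [
    [0, -8, 0, 0, 0, 0],
    [0, -8, 0, 0, 0, 0],
    [0, -8, 0, 0, 0, 0],
    [0, -8, 0, 0, 0, 0],
    [0, 0, 0, 0, 0, 0]
  ]
}}

```text
time: 5.52
tool_pos: [0.5104, 0.0142, 0.1116]
tool_rot: [0.001, 0.169, 0.986, -0.001]
contact_force: [4.3, -2.1, -3.3]
gripper_width: 0.169
grasp_force: 59.0
```

Emit:
{"op": "play_rows", "data": {
  "commands": [
    [0, -4, 0, 0, 0, 0],
    [0, -4, 0, 0, 0, 0],
    [0, 0, 0, 0, 0, 0],
    [0, 0, 0, 0, 0, 0]
  ]
}}

```text
time: 5.85
tool_pos: [0.508, 0.0073, 0.1117]
tool_rot: [0.0, 0.169, 0.986, -0.0]
contact_force: [5.1, -2.7, -1.9]
gripper_width: 0.169
grasp_force: 59.0
```

```bash
python3 -c "
from h import *
go((-24,-40,99))"
```

```text
to (-24, -40, 99) [ 0.4  1.  12.7]
rack pos [-23.6 -41.  111.7] yaw err -0.04 tilt [ 0.001 -0.001 -1.   ]
t 5.85 F [ 5.1 -2.7 -1.9] w 14.5 g 59.018792510032654
```

Emit:
{"op": "play_rows", "data": {
  "commands": [
    [0, 1, 0, 0, 0, 0],
    [0, 0, 4, 0, 0, 0],
    [0, 0, 4, 0, 0, 0],
    [0, 0, 4, 0, 0, 0],
    [0, 0, 0, 0, 0, 0]
  ]
}}

```text
time: 6.27
tool_pos: [0.5086, 0.0089, 0.0997]
tool_rot: [0.0, 0.169, 0.986, -0.0]
contact_force: [5.5, -1.9, -2.3]
gripper_width: 0.173
grasp_force: 59.3
```

```bash
python3 -c "
from h import *
go((-24,-40,99))"
```

```text
to (-24, -40, 99) [ 0.4 -0.7  0.7]
rack pos [-23.6 -39.3  99.7] yaw err -0.0 tilt [ 0.001 -0.001 -1.   ]
t 6.27 F [ 5.5 -1.9 -2.3] w 14.7 g 59.29973602294922
```

Emit:
{"op": "play_rows", "data": {
  "commands": [
    [0, 0, 0, 0, 0, 0],
    [0, 0, 0, 0, 0, 0],
    [0, 0, 0, 0, 0, 0],
    [0, 0, 0, 0, 0, 0]
  ],
  "hand": 40
}}

```text
time: 6.6
tool_pos: [0.5074, 0.0097, 0.099]
tool_rot: [-0.001, 0.169, 0.986, 0.0]
contact_force: [-0.3, 0.2, 0.0]
gripper_width: 0.468
grasp_force: 0.0
```

Emit:
{"op": "play_rows", "data": {
  "commands": [
    [0, 0, -20, 0, 0, 0],
    [0, 0, -30, 0, 0, 0],
    [0, 0, -20, 0, 0, 0],
    [0, 40, 0, 0, 0, 0],
    [0, 40, 0, 0, 0, 0]
  ],
  "hand": 50
}}

```text
time: 7.02
tool_pos: [0.5361, 0.0846, 0.172]
tool_rot: [0.002, 0.171, 0.985, 0.0]
contact_force: [0.7, -0.3, -0.7]
gripper_width: 0.585
grasp_force: 0.0
```

```bash
python3 -c "
from h import *
go((20,40,160))
import cv2
f=imaging.grab_frame('scene')
cv2.imwrite('pics/s4.png',cv2.resize(f['image'][195:295,300:400,::-1],(600,600),interpolation=cv2.INTER_CUBIC))"
```

```text
to (20, 40, 160) [-42.8  -1.1  12.2]
rack pos [-22.8  41.3 172. ] yaw err -0.22 tilt [ 0.004  0.    -1.   ]
t 7.02 F [ 0.7 -0.3 -0.7] w 50.0 g 0.0
```

View pics/s4.png

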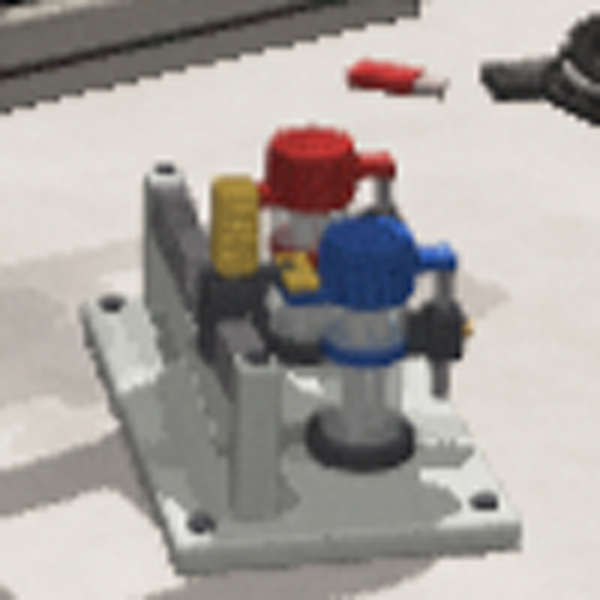

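The tab at about (235,180) now stands in front of blue, with the yellow finger tip over the blue lug at (298,275). I'll check its height numerically, then go to the red cap.

```bash
python3 -c "
from h import *
f=imaging.grab_frame('scene')
for X in [(-24,-40,111),(-24,-40,81),(-24,-40,121),(20,-40,90),(20,40,90)]: print(X,((proj(f,W(P,np.array(X)/1e3))+.42-[300,195])*6).round())"
```

```text
(-24, -40, 111) [234. 183.]
(-24, -40, 81) [232. 270.]
(-24, -40, 121) [234. 153.]
(20, -40, 90) [368. 235.]
(20, 40, 90) [312. 143.]
```

Emit:
{"op": "play_rows", "data": {
  "commands": [
    [-21, 0, 0, 0, 0, 0],
    [-21, 0, 0, 0, 0, 0],
    [0, 0, 0, 0, 0, 0],
    [0, 0, 0, 0, 0, 0]
  ]
}}

```text
time: 7.45
tool_pos: [0.5743, 0.0705, 0.169]
tool_rot: [-0.001, 0.169, 0.986, -0.0]
contact_force: [1.0, -0.0, -0.0]
gripper_width: 0.586
grasp_force: 0.0
```

```bash
python3 -c "
from h import *
go((20,40,94))"
```

```text
to (20, 40, 94) [-2.3 -0.6 75. ]
rack pos [ 17.9  40.7 169. ] yaw err -0.02 tilt [-0.002  0.    -1.   ]
t 7.45 F [ 1. -0. -0.] w 50.0 g 0.0
```

The tab top matches its dropped-in projection and blue is shut. Now the red cap.

Emit:
{"op": "play_rows", "data": {
  "commands": [
    [-2.3, -0.6, 25, 0, 0, 0],
    [0, 0, 25, 0, 0, 0],
    [0, 0, 20, 0, 0, 0],
    [0, 0, 16, 0, 0, 0],
    [0, 0, 0, 0, 0, 0]
  ]
}}

```text
time: 7.87
tool_pos: [0.5722, 0.0696, 0.0788]
tool_rot: [-0.005, 0.169, 0.986, -0.001]
contact_force: [-1.1, -0.3, -0.9]
gripper_width: 0.584
grasp_force: 0.0
```

Emit:
{"op": "play_rows", "data": {
  "commands": [
    [0, 0, 0, 0, 0, 0],
    [0, 0, 0, 0, 0, 0],
    [0, 0, 0, 0, 0, 0],
    [0, 0, 0, 0, 0, 0],
    [0, 0, 0, 0, 0, 0]
  ],
  "hand": 22
}}

```text
time: 8.28
tool_pos: [0.5765, 0.0705, 0.0846]
tool_rot: [0.0, 0.169, 0.986, 0.001]
contact_force: [-1.6, 5.1, 0.9]
gripper_width: 0.32
grasp_force: 59.7
```

```bash
python3 -c "
from h import *
go((20,40,84))"
```

```text
to (20, 40, 84) [-0.1 -1.4  0.6]
rack pos [19.9 41.4 84.6] yaw err 0.03 tilt [ 0.     0.001 -1.   ]
t 8.28 F [-1.6  5.1  0.9] w 27.3 g 59.69925105571747
```

Emit:
{"op": "play_rows", "data": {
  "commands": [
    [0, -0.7, -3, 0, 0, 0],
    [0, 0, -4, 0, 0, 0],
    [0, 0, -4, 0, 0, 0],
    [0, 0, 0, 0, 0, 0]
  ]
}}

```text
time: 8.62
tool_pos: [0.5765, 0.0703, 0.0962]
tool_rot: [0.0, 0.169, 0.986, 0.001]
contact_force: [-1.5, 7.8, 1.5]
gripper_width: 0.324
grasp_force: 61.5
```

Emit:
{"op": "play_rows", "data": {
  "commands": [
    [0, 0, -4, 0, 0, 0],
    [0, 0, -4, 0, 0, 0],
    [0, 0, -4, 0, 0, 0],
    [0, 0, -2, 0, 0, 0],
    [0, 0, 0, 0, 0, 0]
  ]
}}

```text
time: 9.03
tool_pos: [0.5765, 0.0703, 0.1101]
tool_rot: [0.0, 0.169, 0.986, 0.001]
contact_force: [-2.3, 6.9, 0.9]
gripper_width: 0.323
grasp_force: 61.4
```

Emit:
{"op": "play_rows", "data": {
  "commands": [
    [0, 0, -1, 0, 0, 0],
    [0, 0, -1, 0, 0, 0],
    [0, 0, -1, 0, 0, 0],
    [0, 0, 0, 0, 0, 0]
  ]
}}

```text
time: 9.37
tool_pos: [0.5765, 0.0703, 0.1126]
tool_rot: [0.0, 0.169, 0.986, 0.001]
contact_force: [0.4, 8.2, -0.2]
gripper_width: 0.329
grasp_force: 61.3
```

Emit:
{"op": "play_rows", "data": {
  "commands": [
    [0, 0.7, -1, 0, 0, 0],
    [0, 0, -1, 0, 0, 0],
    [0, 0, 0, 0, 0, 0]
  ]
}}

```text
time: 9.62
tool_pos: [0.5763, 0.0704, 0.1127]
tool_rot: [0.0, 0.169, 0.986, 0.001]
contact_force: [2.9, 5.0, -9.4]
gripper_width: 0.328
grasp_force: 60.3
```

Emit:
{"op": "play_rows", "data": {
  "commands": [
    [0, 0, -1, 0, 0, 0],
    [0, 0, -1, 0, 0, 0],
    [0, 0, 0, 0, 0, 0]
  ]
}}

```text
time: 9.87
tool_pos: [0.5761, 0.0704, 0.1128]
tool_rot: [0.0, 0.169, 0.986, 0.001]
contact_force: [7.7, 5.8, -18.2]
gripper_width: 0.323
grasp_force: 60.8
```

The cap is at its stop: no further travel and 18 N of resistance. I'll relax, release and back off.

Emit:
{"op": "play_rows", "data": {
  "commands": [
    [0, 0, 3, 0, 0, 0],
    [0, 0, 0, 0, 0, 0]
  ]
}}

```text
time: 10.03
tool_pos: [0.5765, 0.0704, 0.1126]
tool_rot: [-0.0, 0.169, 0.986, 0.001]
contact_force: [-1.2, 4.8, -1.5]
gripper_width: 0.331
grasp_force: 62.2
```

Emit:
{"op": "play_rows", "data": {
  "commands": [
    [0, 0, 0, 0, 0, 0],
    [0, 0, 0, 0, 0, 0],
    [0, 0, 0, 0, 0, 0],
    [0, 0, 0, 0, 0, 0]
  ],
  "hand": 56
}}

```text
time: 10.37
tool_pos: [0.5771, 0.0692, 0.1136]
tool_rot: [0.001, 0.169, 0.986, -0.0]
contact_force: [0.4, 0.5, 0.0]
gripper_width: 0.658
grasp_force: 0.0
```

Emit:
{"op": "play_rows", "data": {
  "commands": [
    [0, 0, -20, 0, 0, 0],
    [0, 0, -30, 0, 0, 0],
    [0, 0, -30, 0, 0, 0],
    [20, 25, -15, 0, 0, 0],
    [20, 30, 0, 0, 0, 0]
  ]
}}

```text
time: 10.78
tool_pos: [0.5601, 0.1339, 0.2141]
tool_rot: [0.005, 0.171, 0.985, 0.001]
contact_force: [1.5, 0.9, 1.0]
gripper_width: 0.654
grasp_force: 0.0
```

Emit:
{"op": "play_rows", "data": {
  "commands": [
    [20, 30, 0, 0, 0, 0],
    [20, 30, 0, 0, 0, 0],
    [20, 30, 0, 0, 0, 0],
    [0, 0, 0, 0, 0, 0],
    [0, 0, 0, 0, 0, 0]
  ]
}}

```text
time: 11.2
tool_pos: [0.5301, 0.2408, 0.2081]
tool_rot: [0.001, 0.167, 0.986, -0.0]
contact_force: [-0.7, 0.3, -1.2]
gripper_width: 0.655
grasp_force: 0.0
```

```bash
python3 -c "
from h import *
import cv2
f=imaging.grab_frame('scene'); t=imaging.grab_frame('top')
for X in [(-24,-40,111),(20,-40,90),(20,40,118)]: print(X,((proj(f,W(P,np.array(X)/1e3))+.42-[300,195])*5).round())
r=lambda i,k:cv2.resize(i[...,::-1],k,interpolation=cv2.INTER_CUBIC)
cv2.imwrite('pics/s5.png',cv2.hconcat([r(f['image'][195:295,300:360+20],(400,500)),r(t['image'][190:270,255:319],(400,500))]))"
```

```text
(-24, -40, 111) [195. 152.]
(20, -40, 90) [306. 196.]
(20, 40, 118) [262.  55.]
```

View pics/s5.png

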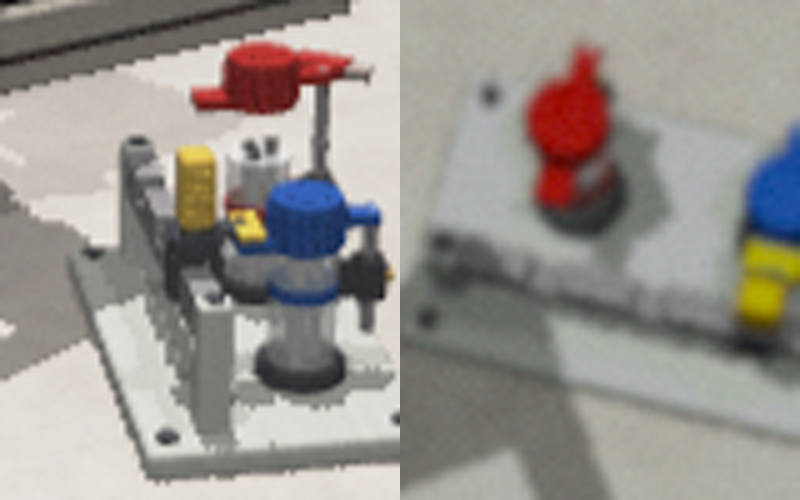

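The red top at about (261,54) matches its raised projection (262,55). The tab top at (195,152) and blue top at (306,195) match locked and shut. The arm is clear.

```bash
python3 -c "
from plant import manip
print(manip.job_done())"
```

```text
the job is handed in; nothing more can be done
None
```

The blue cap is pressed home, the lock tab is dropped into the blue notch, the red cap is up at its stop, and the arm is clear; I handed the job in at about 11 s, and no verdict was returned.

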